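# Inspect a pendant under the loupe in the viewing box

## Robot

A 6-joint arm with a two-finger parallel gripper is mounted at the origin on the work surface. World frame = base frame: x ahead of the robot, y to its left, z up, the work surface at z = 0. Lengths are in mm, angles in rad, forces in N, time in s.
With the tool pointing down it reaches from about 350 to 975 mm from the base axis. Payload 7.1 kg.
Tool frame: the origin (TCP) lies at the very end of the fingers, on their centre line; the grasp point (between the pads) lies 19 mm behind it; z points along the fingers, y is the line along which they close (so a half turn about z gives the same grasp; the last joint's range is limited). The gripper opens to 88 mm and grips with 3 to 60 N. Pads are 20 mm wide; open, the fingers measure 115 mm over their backs; the gripper's body (75 mm by 178 mm) begins 61 mm behind the grasp point.
Start: joints at [-1.21, 0.423, 1.63, -0, 1.089, -0.019], TCP at [231.725, -580.438, 222.675] pointing down, gripper open.
Joint ranges: [-3, 3], [-0.9, 2.11], [0.09, 2.58], [-1.31, 4.45], [0.11, 2.69], [-2.54, 2.54]. Speed limits (rad/s): [2.39, 2.39, 3.01, 3.14, 3.14, 3.14].

## Interface

Orientations are given as a rotation vector (axis times angle).
In Python, from workcell import ctrl gives the robot as it stands. The module is installed in compiled form; this text tells all that it offers.
- The arm moves only by the shell command python3 -m inch 'ROWS'. ROWS is JSON, a list of rows, each a list of 7 numbers: the shift along the tool's x, y, z scaled (see below), then the turn, a rotation vector about the tool's x, y, z scaled (see below), then the closure, from -1 (fully open) to 1 (shut). In form: [[tx, ty, tz, wx, wy, wz, hand], ...]. A call has 1 to 10 rows; each row is the pose to reach, as a shift and turn from the pose commanded when the call began, along the tool's axes at that moment; what a row does not reach only later rows make up. The controller multiplies each number of a shift by 0.15 m and each number of a turn by pi/4 rad. A row lasts 1/8 s, in which the tool goes at most 62.5 mm and 10.7 degrees, less where a joint would pass 70% of its speed; a pose out of reach is approached as far as the arm can. A call with a number of a shift or a turn outside -1 to 1 is refused whole. A call with a gripper value outside its range is refused whole. The fingers move at their own pace and stop on an object; the grip force is fixed at half the most. Time passes only in rows, so rows that repeat a pose let the fingers close. It gives the time, the measured TCP pose, the force, the opening and the grip force at its end, in the units of the state.
- ctrl.get_obs(): the state, without advancing time (a new reading comes with each control period).
- ctrl.get_image(name): name is "scene" or "top"; returns the picture (480x640x3 uint8, red, green, blue); there is no depth.
- ctrl.camera_params(name): a dict with "vfov" (degrees; the focal length in pixels is half the picture's height over the tangent of half this angle, whatever the lens; pixels are square), "cx", "cy" (the principal point, pixels), "eye" and "attitude" of the camera in the world. Camera axes: x right, y up, looking along -z (the intrinsics and any distortion apply to the point x, -y, -z); pixel columns grow to the right and rows downward; lengths in mm; the calibration is good to about 2 mm. A picture is of the moment at which its call begins. camera_params takes no time and is no camera call.
- ctrl.close_job(): hands the job in; it is judged then, once.
The state is a dict: "t": time; "qpos": joint angles; "qvel": joint speeds; "joint_torque": joint torques, N m; "ee_pos": TCP position; "orientation": TCP orientation; "ft_force": force on the tool from outside, world axes, zero at the start; "moment": the same for the moment, N m; "width": finger opening in mm; "grasp_force": force on a finger pad.
Only numpy, scipy, OpenCV 4.12 (cv2) and the standard library are available. Lean on these libraries where they do the work, as an engineer would, in place of code of your own. Each camera call takes 0.05 s, during which the arm holds its last target. There are 200 camera calls.

## Task

First push the hinged front door of the small wooden viewing box shut until it clicks home on its catch and stays shut by itself; only then pick up the hand loupe. Hold the loupe level in the gripper with its lens centred over the cross pendant in the box, the lens at the same height as the brass collar on the box's steel post, and finish while holding it there still, touching nothing else with it. Do not shift the pendant or the collar, and leave the other tools on the bench where they are.

Things in the scene. Friction and masses are not known exactly. Their poses are not given: they have to be found in the camera images.
- viewer: fixed open-topped wooden box, 140 mm deep (x), 136 wide (y), wall tops 75 above the bench. Origin: centre of its underside; the open front with the door faces its -x. Inside, a cork disc 56 across, top 28 above the bench. In the box's frame (mm): steel post outside the far right corner at (80,-80), 10 thick, 202 tall; catch housing outside the front right corner at (-75,-83), top at 55
- door (a joint): angle of the box's door, rad: 0 fully shut, grows as it swings out toward the box's -x; starts between 0.6 and 1.15. Stiff hinge: the door stays where it is left, until the spring catch: it resists from 0.075 rad with up to about 8 N (push near the free edge) and pushes back if let go there; pushed past it, the door snaps home to 0 and is held
- door_hinge (a point): on the upright hinge line, front left corner of the box (box frame x -74, y +64 mm), 41 mm above the bench. Door: plain wooden panel 8 mm thick, from 8 to 74 mm above the bench, reaching 128 mm from the hinge; a brass tab near its free edge rises to 85 mm. Axes turn with the door: free edge along the point's -y; outer face, 4 mm from the hinge line, looks along its -x
- door_edge (a point): middle of the door's free edge, 128 mm from the hinge line, 41 mm above the bench
- focus_mark (a point): centre of the brass collar (disc 32 mm across, 8 mm thick) on the steel post: its height is the focal height for the lens, 125 to 175 mm above the bench. It stays where it is by friction
- loupe_grip (a point): centre of the loupe's handle, its balance point, the place to grip; 10 mm above the loupe's underside. The loupe lies flat on the bench: light wooden handle 90 mm long, 18 wide, 20 high, reaching 27 mm from this point toward the lens and 63 mm the other way. Axes: x along the handle toward the lens, z up (square to the lens). About 110 g
- loupe_lens (a point): centre of the lens: steel ring 62 mm across and 14 mm high around a glass disc; 66 mm from loupe_grip along the loupe's x, 7 mm above its underside. Axes as at loupe_grip
- pendant_center (a point): centre of the pendant: a flat loose cross of bare metal, about 36 mm across, 4 mm thick, lying on the cork disc in the viewing box, up to 12 mm off its centre each way
- loupe: the loupe as a whole: origin on its underside, 10 mm below loupe_grip; axes as there
- brush: bystander, to be left where it is: bench brush: wooden handle and bristles, 150 mm long
- graver: bystander, to be left where it is: graver: mushroom-shaped wooden handle 30 mm across with a thin 60 mm steel blade
- file: bystander, to be left where it is: flat file with a round wooden handle, 250 mm long
- caliper: bystander, to be left where it is: steel sliding caliper lying flat, 190 mm long
- mandrel: bystander, to be left where it is: tapered round steel ring mandrel, 280 mm long
- band: bystander, to be left where it is: plain brass finger ring, 24 mm across, lying flat
- dividers: bystander, to be left where it is: steel spring dividers, 130 mm long, lying flat
There are look-alikes about, which are no part of the job. What is shaped like the loupe but green, orange or purple is not meant.

How it is judged:
By the outcome, as a careful person would: the job done as asked, in the order asked, and still so for the second after the job is handed in, while the arm keeps its last pose, push and grip.
It also fails if it takes over 64 s, if anything falls off the work surface, if the arm or the gripper's body presses on something with over 40 N, if the wrist force passes 120 N, or if a joint passes its speed limit or range.

## Working session

There is one attempt and no reset: what is moved stays moved. The work goes in short steps, Python scripts to look and compute and a shell command to move; the robot and the scene stay as the last step left them, time stands still between calls to the robot, and variables do not carry over. Pictures are saved under pics/ and viewed, at most 10 in all, crops included, and the job is handed in when it is done.

```bash
mkdir -p pics
python3 - <<'E'
from workcell import ctrl
import cv2
for n in("scene","top"):
    print(n,ctrl.camera_params(n)); cv2.imwrite(f"pics/{n}0.png",ctrl.get_image(n)[:,:,::-1])
print(ctrl.get_obs())
E
```

```text
scene {'vfov': 50.140927484663294, 'cx': 314.12231533747934, 'cy': 235.7189485530774, 'eye': array([ 858.04522501,  521.85706565, 1035.56230747]), 'attitude': array([0.22283293, 0.70351878, 2.45720464])}
top {'vfov': 56.98784585901256, 'cx': 316.64013873478564, 'cy': 245.53334876497874, 'eye': array([ 431.74644031,   27.29917102, 1144.55617606]), 'attitude': array([ 0.0739257 , -0.10059027, -1.57797694])}
{'t': 0.1, 'qpos': array([-1.21000984e+00,  4.23768621e-01,  1.63062352e+00, -1.28715533e-05,
        1.08859684e+00, -1.89875036e-02]), 'qvel': array([ 0.00110181, -0.00254682, -0.00147491,  0.00012716,  0.00080074,
        0.001388  ]), 'joint_torque': array([-1.42467634e-04, -5.45608664e+01, -2.74326771e+01,  6.44942187e-02,
        1.87674601e-02, -1.65286298e-05]), 'ee_pos': array([ 231.54118439, -579.97750336,  221.97290312]), 'orientation': array([-3.08377317e+00, -5.92718952e-01,  3.90495149e-04]), 'ft_force': array([-0.7518558 ,  0.04247556,  0.51220133]), 'moment': array([-0.00759787,  0.02253052,  0.00905567]), 'grasp_force': 0.0, 'width': 87.77565714683917}
```

View pics/scene0.png

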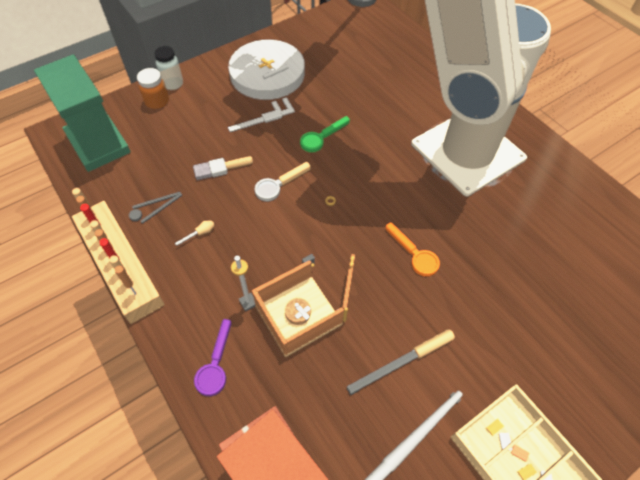

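View pics/top0.png

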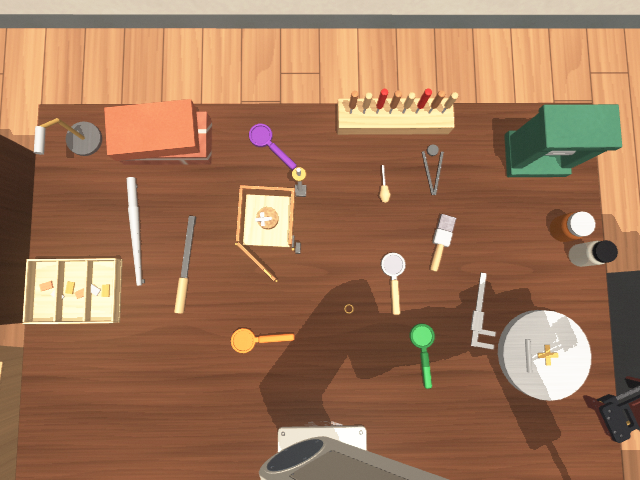

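The scene picture shows the box at about (298,310), its door open with the free edge at (351,258), and the collar at (239,267). In the top picture the box is at (266,217), the door runs (238,245)→(275,279), and the collar is at (299,174).

Loupe candidates in the top picture: steel and wood at (393,265), green at (422,336), orange at (243,340), purple at (261,135). I choose the one at (393,265) and will check it in a crop.

```bash
cat > h.py <<'E'
import numpy as np, cv2
from workcell import ctrl
from scipy.spatial.transform import Rotation as R
def ray(n,uv):
    p=ctrl.camera_params(n); f=240/np.tan(np.radians(p['vfov'])/2)
    d=np.array([(uv[0]-p['cx'])/f,-(uv[1]-p['cy'])/f,-1.])
    d=R.from_rotvec(p['attitude']).apply(d); return np.array(p['eye']),d/np.linalg.norm(d)
def plane(n,uv,z):
    o,d=ray(n,uv); return o+d*(z-o[2])/d[2]
def tri(a,b):
    o1,d1=ray('top',a);o2,d2=ray('scene',b)
    A=np.stack([d1,-d2],1); s=np.linalg.lstsq(A,o2-o1,rcond=None)[0]
    p,q=o1+d1*s[0],o2+d2*s[1]; return (p+q)/2,np.linalg.norm(p-q)
def proj(n,X):
    p=ctrl.camera_params(n); f=240/np.tan(np.radians(p['vfov'])/2)
    c=R.from_rotvec(p['attitude']).inv().apply(np.array(X)-p['eye'])
    return np.array([p['cx']-f*c[0]/c[2],p['cy']+f*c[1]/c[2]])
E
python3 - <<'E'
import cv2,numpy as np
t=cv2.imread('pics/top0.png');s=cv2.imread('pics/scene0.png')
a=cv2.resize(t[155:325,225:425],None,fx=4,fy=3.5,interpolation=cv2.INTER_CUBIC)
a=cv2.resize(t[155:325,225:425],None,fx=3.5,fy=3.5,interpolation=cv2.INTER_CUBIC)
b=cv2.resize(s[240:360,220:370],None,fx=5,fy=5,interpolation=cv2.INTER_CUBIC)
cv2.imwrite('pics/c1.png',a);cv2.imwrite('pics/c2.png',b)
E
```

```text
(no output)
```

View pics/c1.png

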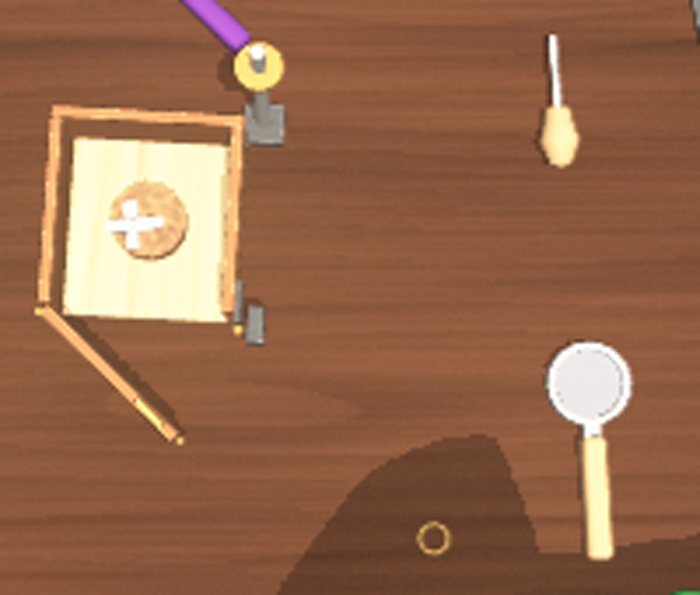

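View pics/c2.png

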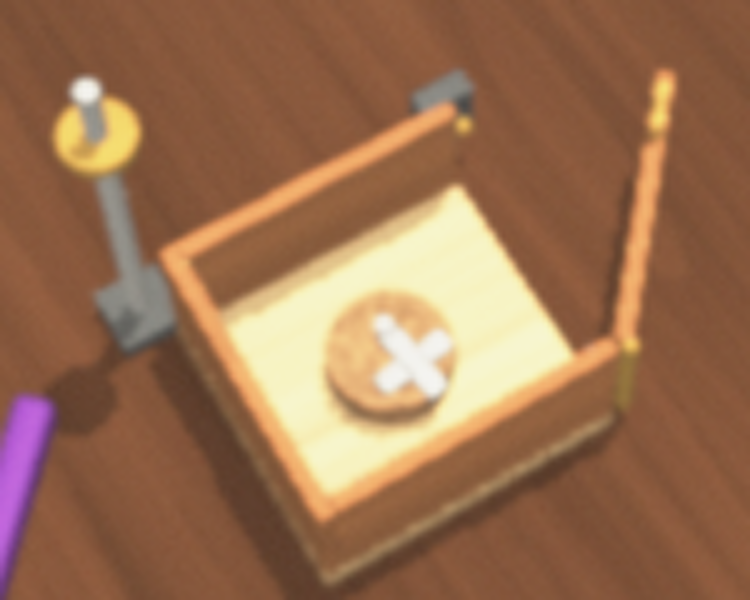

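The crop confirms the loupe: steel ring and wooden handle at top pixel (393,265). The cross sits on the cork, left of its centre, with one long arm. The door's free edge is at crop (180,440) and the collar at crop (259,67).

```bash
cat > m.py <<'E'
from h import *
t=cv2.imread('pics/top0.png');s=cv2.imread('pics/scene0.png')
def mask(im,box,f):
    x0,y0,x1,y1=box; c=im[y0:y1,x0:x1]; h=cv2.cvtColor(c,cv2.COLOR_BGR2HSV).astype(int)
    m=f(h[...,0],h[...,1],h[...,2]).astype(np.uint8)
    n,l,st,ce=cv2.connectedComponentsWithStats(m); i=1+np.argmax(st[1:,4])
    ct=cv2.findContours((l==i).astype(np.uint8),0,2)[0][0].reshape(-1,2)+[x0,y0]
    return ce[i]+[x0,y0],st[i,4],ct.astype(np.float32)
yel=lambda h,S,v:(h>18)&(h<32)&(S>120)&(v>150)
ca=mask(t,(285,160,312,190),yel);cb=mask(s,(225,255,255,280),yel)
ea=cv2.fitEllipse(cv2.convexHull(ca[2]));eb=cv2.fitEllipse(cv2.convexHull(cb[2]))
print('collar',ea,eb,tri(ea[0],eb[0]))
wh=lambda h,S,v:(S<60)&(v>170)
pa=mask(t,(250,200,285,235),wh);pb=mask(s,(285,295,318,328),wh)
for nm,n,p in(('t','top',pa),('s','scene',pb)):
    r=cv2.minAreaRect(p[2]);print('pend',nm,p[1],p[0],r,plane(n,p[0],32),plane(n,r[0],32))
print('pend cross tri',tri((225+130/3.5,155+223/3.5),(220+411/5,240+360/5)))
print('cork',plane('top',(225+148/3.5,155+219/3.5),28),plane('scene',(220+392/5,240+350/5),28))
la=mask(t,(375,248,415,285),lambda h,S,v:(S<70)&(v>140));lb=mask(s,(250,170,285,205),lambda h,S,v:(S<70)&(v>140))
for n,p in(('top',la),('scene',lb)):
    e=cv2.minEnclosingCircle(p[2]);print('lens',p[1],e,plane(n,e[0],12),plane(n,cv2.fitEllipse(p[2])[0],12))
wd=lambda h,S,v:(h>8)&(h<30)&(S>50)&(v>170)
ha=mask(t,(380,275,410,320),wd);hb=mask(s,(270,155,320,195),wd)
for n,p in(('top',ha),('scene',hb)):
    print('handle',p[1],p[0],plane(n,p[0],18),[plane(n,q,18)[:2].round() for q in cv2.boxPoints(cv2.minAreaRect(p[2]))])
c=lambda u,v:(225+u/3.5,155+v/3.5); d=lambda u,v:(220+u/5,240+v/5)
for nm,a,b,z in(('FL',c(52,105),d(325,518),75),('FR',c(243,117),d(163,255),75),('hinge',c(42,308),d(625,340),75),('edge',c(180,440),d(664,72),78)):
    print(nm,plane('top',a,z).round(1),plane('scene',b,z).round(1),tri(a,b))
E
python3 m.py
```

```text
collar ((300.2747802734375, 173.74867248535156), (8.521079063415527, 13.103178977966309), 5.83111047744751) ((239.01922607421875, 266.87371826171875), (14.122788429260254, 15.909167289733887), 73.41236114501953) (array([706.53057984,  46.38114586, 156.84622486]), np.float64(1.9005767853674693))
pend t 900 [266.55666667 216.86222222] ((267.0, 217.0), (34.0, 34.0), 90.0) [630.11851777 134.59130524  32.        ] [629.75512454 133.46370372  32.        ]
pend s 189 [305.41269841 298.84126984] ((301.0, 301.5), (13.0, 32.0), 90.0) [605.83095146 127.33228116  32.        ] [617.08204965 127.17765174  32.        ]
pend cross tri (array([626.73035647, 146.38386482,  25.30362544]), np.float64(0.3716655122609489))
cork [628.98237354 133.11304885  28.        ] [631.60447578 138.89795537  28.        ]
lens 479 ((393.27679443359375, 265.6071472167969), 13.667007446289062) [ 504.33225872 -189.17749805   12.        ] [ 507.13878025 -188.6074239    12.        ]
lens 477 ((267.8146057128906, 187.06179809570312), 14.123712539672852) [ 507.63606955 -187.56693671   12.        ] [ 510.53661883 -184.17096407
[... 181 characters left out ...]
, -183.])]
handle 279 [293.70609319 172.18637993] [ 430.60569207 -186.73005264   18.        ] [array([ 476., -198.]), array([ 381., -201.]), array([ 386., -174.]), array([ 480., -172.])]
FL [702.5 196.4  75. ] [702.9 201.1  75. ] (array([702.95508878, 198.1834759 ,  68.93811399]), np.float64(2.7896742311170932))
FR [693.1  62.   75. ] [696.9  67.9  75. ] (array([695.39608029,  62.56069435,  64.27769872]), np.float64(0.7919242509653153))
hinge [558.6 201.9  75. ] [561.6 206.5  75. ] (array([559.3406181 , 203.51081227,  66.69797281]), np.float64(0.6749266266225458))
edge [466.3 106.1  78. ] [474.7 116.   78. ] (array([466.8363151 , 107.57994377,  58.25874431]), np.float64(0.15806117404778144))
```

```bash
cat >> h.py <<'E'
def units(x,y,z,yaw):
    o=ctrl.get_obs(); r=R.from_rotvec(o['orientation'])
    T=R.from_matrix([[np.cos(yaw),np.sin(yaw),0],[np.sin(yaw),-np.cos(yaw),0],[0,0,-1]])
    s=r.inv().apply(np.array([x,y,z])-o['ee_pos'])/150; w=(r.inv()*T).as_rotvec()/(np.pi/4)
    print('at',o['ee_pos'].round(1),'t',round(o['t'],2),'F',o['ft_force'].round(1),'w',round(o['width'],1),'shift',s.round(3),'turn',w.round(3))
E
for i in 1 2 3 4 5; do python3 -m inch '[[0.63,-0.82,0,0,0,0,1],[0.63,-0.82,0,0,0,0,1],[0.63,-0.82,0,0,0,0,1],[0.63,-0.82,0,0,0,0,1]]'|tail -c 400; done
python3 - <<'E'
from h import *
units(445,170,222,-.067)
c=lambda u,v:(225+u/3.5,155+v/3.5); d=lambda u,v:(220+u/5,240+v/5)
print('pend',plane('top',c(130,223),32),plane('top',c(135,224),32),plane('scene',d(411,360),32))
print('cork',plane('top',c(148,219),28),plane('scene',d(392,350),28))
print('posttop',tri(c(258,56),d(87,90)),plane('top',c(258,56),202),plane('scene',d(87,90),202))
print('catch',plane('top',c(255,315),55),plane('scene',d(440,88),55))
E
```

```text
t: 0.6
ee_pos: [274.1, -429.4, 222.6]
orientation: [-3.084, -0.596, 0.001]
ft_force: [0.3, 0.5, 0.5]
width: 50.9
grasp_force: 0.0
t: 1.1
ee_pos: [316.6, -281.7, 222.8]
orientation: [3.084, 0.597, 0.0]
ft_force: [-0.9, -1.1, 0.0]
width: 11.3
grasp_force: 0.0
t: 1.6
ee_pos: [359.4, -132.9, 222.9]
orientation: [3.084, 0.596, 0.001]
ft_force: [1.1, -0.2, -0.2]
width: 0.2
grasp_force: 0.0
t: 2.1
ee_pos: [402.0, 16.3, 222.8]
orientation: [3.084, 0.596, 0.001]
ft_force: [-1.0, -0.1, -0.4]
width: 0.3
grasp_force: 0.0
t: 2.6
ee_pos: [444.0, 165.3, 222.5]
orientation: [3.084, 0.594, 0.0]
ft_force: [0.2, -0.6, -0.1]
width: 0.4
grasp_force: 0.0
at [444.  165.3 222.5] t 2.6 F [ 0.2 -0.6 -0.1] w 0.4 shift [ 0.018 -0.027  0.003] turn [ 0.001 -0.     0.57 ]
pend [625.42073574 145.78888946  32.        ] [624.65868618 142.15854412  32.        ] [628.40176834 148.74953762  32.        ]
cork [628.98237354 133.11304885  28.        ] [631.60447578 138.89795537  28.        ]
posttop (array([704.37219197,  48.14739104, 191.71579464]), np.float64(1.34430210585559)) [700.88247924  48.3257224  202.        ] [706.72801266  53.43845019 202.        ]
catch [554.79079694  54.7463768   55.        ] [551.58909175  57.28477664  55.        ]
```

```bash
python3 -m inch '[[0,0,0.6,0,0,0.2,1],[0,0,0.6,0,0,0.4,1],[0,0,0.6,0,0,0.57,1],[0,0,0.6,0,0,0.57,1]]'|tail -c 400
python3 -m inch '[[0,0,0.6,0,0,0,1],[0,0,0.6,0,0,0,1],[0,0,0.6,0,0,0,1]]'|tail -c 400
python3 - <<'E'
from h import *
units(445,170,42,-.067)
H=np.array([559.5,205]);yaw=-.067
for th in(.7,.5,.3,.15,.08,.03,0,-.02):
    a=-np.pi/2+yaw-th; d=np.array([np.cos(a),np.sin(a)]); n=np.array([np.sin(a),-np.cos(a)]); 
    p=H+103*d+n*(4+10*np.cos(th)+13.5*abs(np.sin(th))); print(th,p.round(1))
    units(*p,42,-.067)
E
```

```text
t: 3.1
ee_pos: [442.7, 163.5, 132.3]
orientation: [3.139, -0.108, -0.002]
ft_force: [0.1, 1.0, 0.6]
width: 0.3
grasp_force: 0.0
t: 3.48
ee_pos: [441.7, 164.3, 41.6]
orientation: [3.138, -0.105, -0.005]
ft_force: [0.4, 0.1, 0.1]
width: 0.7
grasp_force: 0.0
at [441.7 164.3  41.6] t 3.48 F [0.4 0.1 0.1] w 0.7 shift [ 0.02  -0.04  -0.003] turn [0.002 0.004 0.   ]
0.7 [473.4 145. ]
at [441.7 164.3  41.6] t 3.48 F [0.4 0.1 0.1] w 0.7 shift [ 0.219  0.114 -0.003] turn [0.002 0.004 0.   ]
0.5 [487.9 128.5]
at [441.7 164.3  41.6] t 3.48 F [0.4 0.1 0.1] w 0.7 shift [ 0.324  0.218 -0.003] turn [0.002 0.004 0.   ]
0.3 [506.2 115.2]
at [441.7 164.3  41.6] t 3.48 F [0.4 0.1 0.1] w 0.7 shift [ 0.451  0.298 -0.004] turn [0.002 0.004 0.   ]
0.15 [521.8 107.8]
at [441.7 164.3  41.6] t 3.48 F [0.4 0.1 0.1] w 0.7 shift [ 0.558  0.34  -0.004] turn [0.002 0.004 0.   ]
0.08 [529.5 105.3]
at [441.7 164.3  41.6] t 3.48 F [0.4 0.1 0.1] w 0.7 shift [ 0.611  0.353 -0.004] turn [0.002 0.004 0.   ]
0.03 [535.2 103.9]
at [441.7 164.3  41.6] t 3.48 F [0.4 0.1 0.1] w 0.7 shift [ 0.649  0.36  -0.004] turn [0.002 0.004 0.   ]
0 [538.6 103.2]
at [441.7 164.3  41.6] t 3.48 F [0.4 0.1 0.1] w 0.7 shift [ 0.672  0.363 -0.004] turn [0.002 0.004 0.   ]
-0.02 [540.4 102.8]
at [441.7 164.3  41.6] t 3.48 F [0.4 0.1 0.1] w 0.7 shift [ 0.684  0.365 -0.004] turn [0.002 0.004 0.   ]
```

```bash
python3 -m inch '[[0.1,0.05,0,0,0,0,1],[0.17,0.09,0,0,0,0,1],[0.22,0.115,0,0,0,0,1],[0.27,0.17,0,0,0,0,1],[0.32,0.215,0,0,0,0,1],[0.38,0.26,0,0,0,0,1],[0.45,0.3,0,0,0,0,1],[0.5,0.32,0,0,0,0,1],[0.56,0.34,0,0,0,0,1],[0.56,0.34,0,0,0,0,1]]'|tail -c 400
python3 -m inch '[[0.025,0.007,0,0,0,0,1],[0.05,0.013,0,0,0,0,1],[0.07,0.017,0,0,0,0,1]]'
python3 - <<'E'
from h import *
units(538.6,103.2,42,-.067)
E
```

```text
t: 4.72
ee_pos: [523.8, 109.2, 42.7]
orientation: [-3.14, 0.107, -0.001]
ft_force: [0.0, 0.5, 0.0]
width: 0.3
grasp_force: 0.0
t: 5.1
ee_pos: [533.1, 106.2, 42.7]
orientation: [-3.14, 0.107, 0.001]
ft_force: [-4.4, 5.2, 1.1]
width: 0.3
grasp_force: 2.5
at [533.1 106.2  42.7] t 5.1 F [-4.4  5.2  1.1] w 0.3 shift [0.038 0.017 0.004] turn [-0.     0.001 -0.001]
```

```bash
for i in 1 2 3; do python3 -m inch '[[0.012,0.003,0,0,0,0,1],[0.02,0.004,0,0,0,0,1]]'|egrep 'ee_pos|ft'; done
```

```text
ee_pos: [533.8, 105.6, 42.4]
ft_force: [-8.4, 5.4, 4.7]
ee_pos: [538.6, 104.6, 42.5]
ft_force: [-0.7, 0.8, 0.2]
ee_pos: [540.1, 103.9, 42.5]
ft_force: [-10.3, 4.6, 7.3]
```

Run:
```python
from h import *
t=ctrl.get_image('top')[:,:,::-1];s=ctrl.get_image('scene')[:,:,::-1]
a=cv2.resize(t[165:295,215:325],None,fx=4.5,fy=4.5,interpolation=cv2.INTER_CUBIC)[:585]
b=cv2.resize(s[215:345,235:320],None,fx=4.5,fy=4.5,interpolation=cv2.INTER_CUBIC)[:585,:300]
cv2.imwrite('pics/d1.png',np.hstack([a,b])[:, :800])
```

```text
(no output)
```

View pics/d1.png

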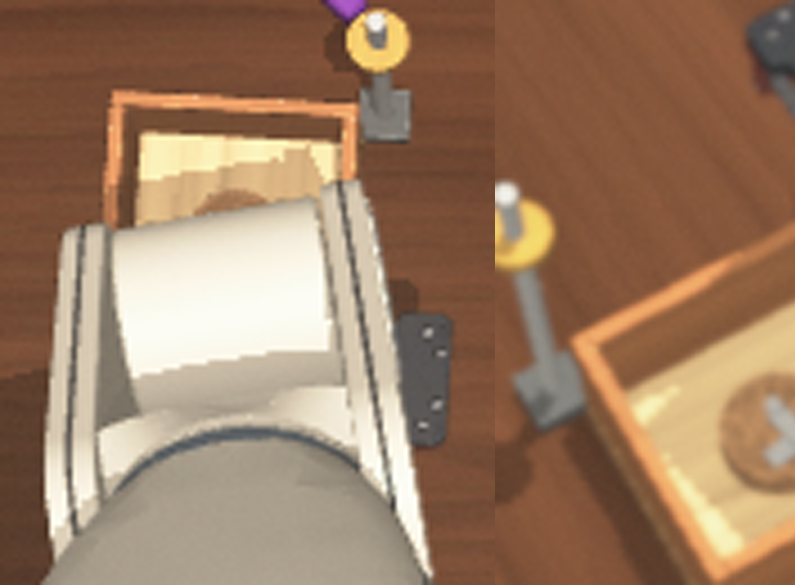

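The shut force peaked at −8.4 N at x=534 and fell to −0.7 N at 538.6 (the snap). It then rose to −10 N at 540, which is the hard stop. The arm hides the door in the picture (collar at crop (378,40)), so I'll back off and check from the side.

```bash
python3 -m inch '[[-0.2,0,0,0,0,0,1],[-0.4,0,0,0,0,0,1],[-0.6,0,-0.4,0,0,0,1],[-0.6,0,-0.95,0,0,0,1],[-0.6,0,-0.95,0,0,0,1]]'|egrep ee_pos
python3 -m inch '[[0,1,0,0,0,0,-1],[0,1,0,0,0,0,-1],[0,1,0,0,0,0,-1],[0,1,0,0,0,0,-1]]'|egrep ee_pos
python3 -m inch '[[0,0.9,0,0,0,-0.12,-1],[0,0.9,0,0,0,-0.12,-1],[0,0.9,0,0,0,-0.12,-1],[0,0.9,0,0,0,-0.12,-1]]'|egrep ee_pos
python3 - <<'E'
from h import *
t=ctrl.get_image('top')[:,:,::-1];s=ctrl.get_image('scene')[:,:,::-1]
cv2.imwrite('pics/top1.png',t);cv2.imwrite('pics/scene1.png',s)
a=cv2.resize(t[165:265,220:320],None,fx=4,fy=4,interpolation=cv2.INTER_CUBIC)
b=cv2.resize(s[245:345,230:330],None,fx=4,fy=4,interpolation=cv2.INTER_CUBIC)
cv2.imwrite('pics/e1.png',np.hstack([a,b])); units(443,-189.5,60,.025)
E
```

```text
ee_pos: [454.3, 110.1, 188.9]
ee_pos: [442.5, -41.5, 185.5]
ee_pos: [433.2, -174.3, 185.1]
at [ 433.1 -173.2  185.1] t 7.67 F [-0.1 -0.6 -0.4] w 84.5 shift [0.064 0.111 0.834] turn [-0.001  0.     0.003]
```

View pics/e1.png

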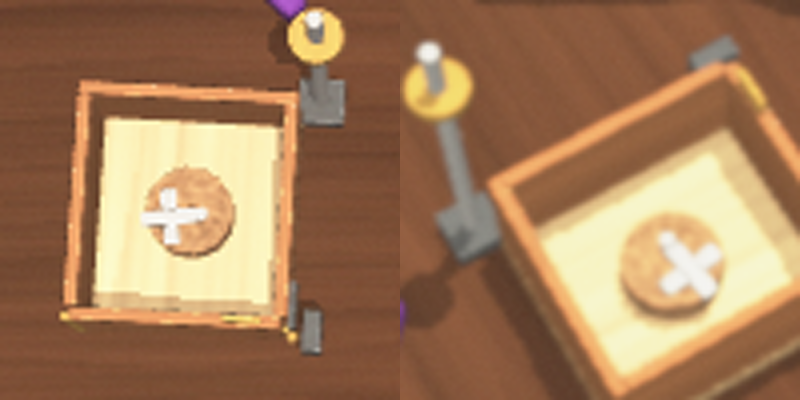

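The door is shut flush: top crop shows it along (65,318)→(285,325) against the catch. The cross pendant's crossing is at top crop (168,215), with a bail on its right arm. Now the loupe grasp.

```bash
python3 -m inch '[[0.06,0.11,0.4,0,0,0,-1],[0.06,0.11,0.83,0,0,0,-1],[0.06,0.11,0.83,0,0,0,-1]]'|egrep ee_pos
python3 - <<'E'
from h import *
units(443,-189.5,3.5,.025)
E
```

```text
ee_pos: [439.0, -187.8, 56.9]
at [ 439.  -187.8   56.9] t 8.05 F [-0.3  0.3  0.3] w 87.8 shift [0.029 0.014 0.355] turn [-0.006  0.012  0.004]
```

```bash
python3 -m inch '[[0.03,0.01,0.15,0,0,0,-1],[0.03,0.01,0.25,0,0,0,-1],[0.03,0.01,0.25,0,0,0,-1]]'|egrep ee_pos
python3 - <<'E'
from h import *
units(443,-189.5,3.5,.025)
E
```

```text
ee_pos: [447.1, -191.7, 24.0]
at [ 447.1 -191.7   24. ] t 8.43 F [0.9 0.7 0.6] w 88.0 shift [-0.027 -0.016  0.137] turn [ 0.    -0.     0.003]
```

```bash
python3 -m inch '[[-0.025,-0.015,0.06,0,0,0,-1],[-0.025,-0.015,0.13,0,0,0,-1],[-0.025,-0.015,0.13,0,0,0,-1],[-0.025,-0.015,0.13,0,0,0,-1]]'|egrep 'ee_pos|ft'
python3 -m inch '[[0,0,0,0,0,0,0.2],[0,0,0,0,0,0,0.4],[0,0,0,0,0,0,0.6],[0,0,0,0,0,0,1],[0,0,0,0,0,0,1],[0,0,0,0,0,0,1],[0,0,0,0,0,0,1],[0,0,0,0,0,0,1],[0,0,0,0,0,0,1],[0,0,0,0,0,0,1]]'
python3 -m inch '[[0,0,-0.05,0,0,0,1],[0,0,-0.15,0,0,0,1],[0,0,-0.4,0,0,0,1],[0,0,-0.8,0,0,0,1],[0,0,-0.8,0,0,0,1],[0,0,-0.8,0,0,0,1]]'
```

```text
ee_pos: [443.1, -190.1, 3.6]
ft_force: [0.5, -0.6, 0.2]
t: 10.18
ee_pos: [443.1, -190.1, 3.7]
orientation: [-3.141, -0.041, -0.0]
ft_force: [-1.0, -0.2, -0.4]
width: 17.9
grasp_force: 30.0
t: 10.92
ee_pos: [442.8, -189.9, 124.0]
orientation: [3.141, 0.041, 0.001]
ft_force: [-0.0, 0.4, -1.4]
width: 18.2
grasp_force: 30.0
```

```bash
for i in 1 2 3; do python3 -m inch '[[0.07,-0.18,-0.03,0,0,0,1],[0.14,-0.37,-0.06,0,0,0,1],[0.21,-0.56,-0.1,0,0,0,1],[0.28,-0.74,-0.1,0,0,0,1],[0.28,-0.74,-0.1,0,0,0,1]]'|egrep 'ee_pos|width'; done
python3 -m inch '[[0,0,0,0,0,0,1],[0,0,0,0,0,0,1]]'
python3 - <<'E'
from h import *
t=ctrl.get_image('top')[:,:,::-1];s=ctrl.get_image('scene')[:,:,::-1]
cv2.imwrite('pics/top2.png',t);cv2.imwrite('pics/scene2.png',s)
a=cv2.resize(t[155:255,220:320],None,fx=4,fy=4,interpolation=cv2.INTER_CUBIC)
b=cv2.resize(s[235:335,230:330],None,fx=4,fy=4,interpolation=cv2.INTER_CUBIC)
cv2.imwrite('pics/f1.png',np.hstack([a,b])); o=ctrl.get_obs();print(o['ee_pos'],R.from_rotvec(o['orientation']).as_matrix().round(3))
L=o['ee_pos']+np.array([66,1.7,3.3]);print(L,proj('top',L),proj('scene',L))
E
```

```text
ee_pos: [481.4, -76.5, 137.1]
width: 17.7
ee_pos: [520.8, 34.5, 152.5]
width: 18.1
ee_pos: [560.1, 145.9, 167.7]
width: 17.6
t: 13.05
ee_pos: [559.7, 144.8, 168.2]
orientation: [3.141, 0.04, -0.002]
ft_force: [0.0, 0.4, -0.8]
width: 17.6
grasp_force: 30.0
[559.97780276 145.14195388 168.54926727] [[ 1.     0.025 -0.001]
 [ 0.025 -1.    -0.   ]
 [-0.001  0.    -1.   ]]
[625.97780276 146.84195388 171.84926727] [255.01951253 207.74169181] [301.51200739 280.53175644]
```

View pics/f1.png

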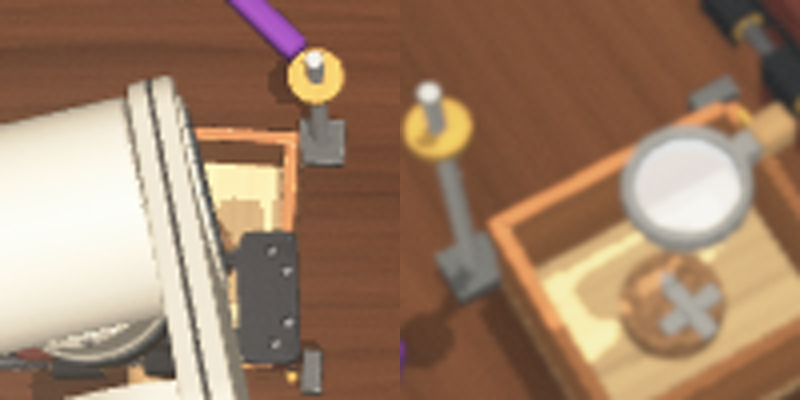

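The scene half shows the lens at about (301.8,281.8), against a prediction of (301.5,280.5). The pendant's crossing is at (302.5,310) and the collar at (239.5,267). I'll measure everything within the one view so the camera offset cancels.

```bash
cat > n.py <<'E'
from h import *
import sys
def zline(n,uv,xy):   # height on the vertical line xy nearest to the ray
    o,d=ray(n,uv); A=np.stack([d,[0,0,-1]],1); b=np.array([*xy,0])-o
    s=np.linalg.lstsq(A,b,rcond=None)[0]; return round(s[1],1),np.linalg.norm(A@s-b).round(1)
def collar(im,box,n,pt):
    x0,y0,x1,y1=box; k=8
    c=cv2.resize(im[y0:y1,x0:x1],None,fx=k,fy=k,interpolation=cv2.INTER_CUBIC)
    h=cv2.cvtColor(c,cv2.COLOR_BGR2HSV).astype(int); m=((h[...,0]>17)&(h[...,0]<33)&(h[...,1]>110)&(h[...,2]>110)).astype(np.uint8)
    l=cv2.connectedComponentsWithStats(m); i=1+np.argmax(l[2][1:,4])
    ct=cv2.convexHull(cv2.findContours((l[1]==i).astype(np.uint8),0,2)[0][0])
    e=cv2.fitEllipse(ct); uv=(np.array(e[0])+.5)/k-.5+[x0,y0]
    xy=plane(n,pt,202)[:2]
    print(n,'collar',uv.round(2),np.array(e[1])/k,'post',xy.round(1),'z',zline(n,uv,xy))
    for r in (130,150,160,165,170,175): print(r,proj(n,[*xy,r]).round(2),end=' ')
    print()
s=cv2.imread('pics/scene2.png');t=cv2.imread('pics/top1.png')
collar(s,(222,250,258,285),'scene',(220+87/5,240+90/5))
collar(t,(284,160,316,190),'top',(225+258/3.5,155+56/3.5))
# lens ring: grey, low saturation
x0,y0,x1,y1=278,258,330,306;k=8
c=cv2.resize(s[y0:y1,x0:x1],None,fx=k,fy=k,interpolation=cv2.INTER_CUBIC);h=cv2.cvtColor(c,cv2.COLOR_BGR2HSV)
m=((h[...,1]<70)).astype(np.uint8);m=cv2.morphologyEx(m,2,np.ones((65,65)))
l=cv2.connectedComponentsWithStats(m);i=1+np.argmax(l[2][1:,4])
e=cv2.fitEllipse(cv2.convexHull(cv2.findContours((l[1]==i).astype(np.uint8),0,2)[0][0]))
uv=(np.array(e[0])+.5)/k-.5+[x0,y0]
ee=ctrl.get_obs()['ee_pos'];print('lens',uv.round(2),np.array(e[1])/k,plane('scene',uv,ee[2]+3.3),'ee',ee)
s0=cv2.imread('pics/scene1.png')
for u in((302.5,310),): print('pend scene',plane('scene',u,31))
for u,v in((690,265),): print('pend scene1',plane('scene',(230+(u-400)/4,245+v/4),31))
print('pend top1',plane('top',(220+168/4,165+215/4),31))
g=lambda im,x,y:cv2.resize(im[y:y+36,x:x+48],None,fx=8,fy=8,interpolation=cv2.INTER_CUBIC)
p=np.vstack([np.hstack([g(s0,280,292),g(t,245,200)]),np.hstack([g(s,222,250),g(t,278,155)])])
cv2.imwrite('pics/g1.png',p)
E
python3 n.py
```

```text
scene collar [239.09 267.01] [15.6671772  16.75124359] post [706.7  53.4] z (np.float64(167.4), np.float64(1.0))
130 [241.87 275.91] 150 [240.68 271.15] 160 [240.08 268.71] 165 [239.77 267.48] 170 [239.46 266.23] 175 [239.14 264.98] 
top collar [298.43 173.72] [13.7081728  14.07954788] post [700.9  48.3] z (np.float64(180.5), np.float64(1.2))
130 [299.45 179.54] 150 [299.25 177.29] 160 [299.15 176.13] 165 [299.1  175.54] 170 [299.05 174.95] 175 [299.   174.35] 
lens [302.  280.7] [32.31893158 35.47186279] [625.40710263 147.6549855  171.84926727] ee [559.97780276 145.14195388 168.54926727]
pend scene [625.11106496 144.93509142  31.        ]
pend scene1 [626.69900187 147.31219897  31.        ]
pend top1 [625.50523974 146.25813547  31.        ]
```

View pics/g1.png

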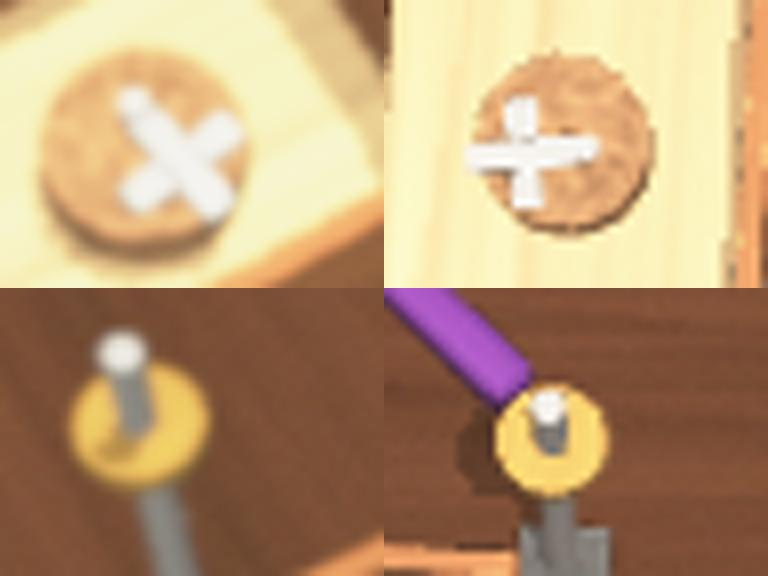

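Run:
```python
from h import *
print(plane('scene',(302.9,311.3),32),plane('top',(262.2,218.7),32))
def cap(f,n,b):
    im=cv2.imread(f);x0,y0,x1,y1=b;k=8
    h=cv2.cvtColor(cv2.resize(im[y0:y1,x0:x1],None,fx=k,fy=k,interpolation=cv2.INTER_CUBIC),cv2.COLOR_BGR2HSV)
    m=((h[...,1]<60)&(h[...,2]>185)).astype(np.uint8);l=cv2.connectedComponentsWithStats(m);i=1+np.argmax(l[2][1:,4])
    return (l[3][i]+.5)/k-.5+[x0,y0],l[2][i]/k
a,b=cap('pics/top1.png','top',(290,162,306,176)),cap('pics/scene2.png','scene',(230,252,246,264));print(a,b)
P=tri(a[0],b[0]);C=tri((298.43,173.72),(239.09,267.01));print(P,C,'collar z',C[0][2]-P[0][2]+202)
for n,u,c in(('top',a[0],(298.43,173.72)),('scene',b[0],(239.09,267.01))):
    xy=plane(n,u,202)[:2];q=[proj(n,[*xy,z]) for z in np.arange(150,180,.5)];print(n,xy,150+.5*np.argmin([np.linalg.norm(v-c) for v in q]))
```

```text
[626.29506893 148.25649501  32.        ] [625.45653487 145.64391932  32.        ]
(array([298.02467874, 169.44596963]), array([  6.375,   6.   ,   4.25 ,   4.   , 107.   ])) (array([236.7846201 , 257.72017974]), array([  4.625,   3.875,   5.25 ,   4.625, 153.   ]))
(array([706.16957792,  49.69489949, 196.91664409]), np.float64(0.7910146751198417)) (array([706.42930727,  49.78901876, 160.96064091]), np.float64(0.439890593511348)) collar z 166.04399682336924
top [704.37350999  49.8133464 ] 167.5
scene [707.37580071  52.27080463] 166.0
```

```bash
python3 -m inch '[[0.005,-0.005,0.02,0,0,0,1],[0.005,-0.005,0.039,0,0,0,1],[0.005,-0.005,0.039,0,0,0,1],[0.005,-0.005,0.039,0,0,0,1],[0.005,-0.005,0.039,0,0,0,1],[0.005,-0.005,0.039,0,0,0,1],[0.005,-0.005,0.039,0,0,0,1],[0.005,-0.005,0.039,0,0,0,1]]'
python3 - <<'E'
from h import *
s=ctrl.get_image('scene')[:,:,::-1];cv2.imwrite('pics/scene2.png',s);t=ctrl.get_image('top')[:,:,::-1];cv2.imwrite('pics/top3.png',t)
cv2.imwrite('pics/h1.png',cv2.resize(s[235:345,225:345],None,fx=5,fy=5,interpolation=cv2.INTER_CUBIC))
units(560.5,145.8,162.7,.025)
E
python3 n.py | egrep 'lens|collar'
```

```text
t: 14.15
ee_pos: [561.0, 146.9, 162.8]
orientation: [-3.141, -0.041, -0.0]
ft_force: [0.3, -0.6, -1.8]
width: 17.9
grasp_force: 30.0
at [561.  146.9 162.9] t 14.25 F [ 0.4 -0.1 -1.3] w 18.0 shift [-0.004  0.007  0.001] turn [-0.    -0.     0.002]
scene collar [239.07 266.97] [15.63884258 16.63002968] post [706.7  53.4] z (np.float64(167.6), np.float64(1.1))
top collar [298.43 173.72] [13.7081728  14.07954788] post [700.9  48.3] z (np.float64(180.5), np.float64(1.2))
lens [302.53 283.38] [31.57180786 36.19742966] [626.20526774 150.46049327 166.15024695] ee [561.00608847 146.93303845 162.85024695]
```

View pics/h1.png

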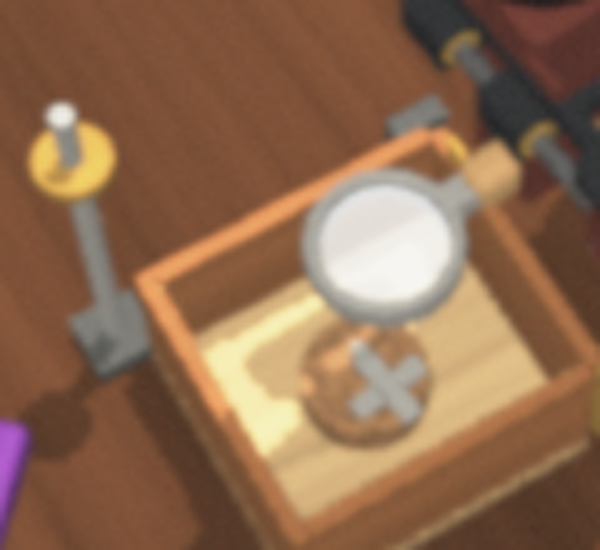

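The picture shows the lens level above the pendant, with the lens centre at (302.5,283.4), the collar at (239,267), the door shut and nothing touched. The lens sits about 1.5 mm too far in y, so I'll trim that and hand in.

```bash
python3 -m inch '[[-0.003,0.009,0,0,0,0,1],[-0.003,0.009,0,0,0,0,1],[-0.003,0.009,0,0,0,0,1],[-0.003,0.009,0,0,0,0,1],[-0.003,0.009,0,0,0,0,1],[-0.003,0.009,0,0,0,0,1],[-0.003,0.009,0,0,0,0,1],[-0.003,0.009,0,0,0,0,1]]'; python3 -c "
from workcell import ctrl
print(ctrl.close_job())"
```

```text
t: 15.25
ee_pos: [560.6, 145.6, 162.8]
orientation: [-3.141, -0.041, -0.0]
ft_force: [-0.6, -0.4, -1.8]
width: 18.1
grasp_force: 30.0
the job is handed in; nothing more can be done
None
```

The job is handed in at 15.25 s; no verdict came back. The door is shut on its catch, and the loupe is held level and still over the pendant, within about 2 mm by my measurements, with its lens at about 166 mm, my estimate of the collar's height.

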